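# Return loose motors to the square kit tray through the diverter chute

### The job

Put every loose drive motor lying on the table into the white tipping pan at the top of the chute, and set the chute's hinged flap fully over so that the exit with the square kit tray is open and the one with the round tub is closed. With all of them in the pan and the flap set, squeeze the pan's two side buttons together to free its latch, tip the pan up so that all the motors slide down into the square tray, then lower the pan fully home so that it latches and let go of it. Leave the flap as set, and leave the controller, the tyre and the bottle alone.

Things in the scene. Friction and masses are not known exactly. Their poses are not given: they have to be found in the camera images.
- chute: fixed chute stand; origin on the table, y axis downhill, x across the chute (at start about away from the robot), z up. Floor falls 25.6 deg (0.447 rad) from (y -135, z 190 mm) to (y 95, z 80 mm), 210 mm wide inside, side walls 45 mm high. A fixed centre divider splits its lowest 50 mm into a +x and a -x exit. Chute, flap, pan and trays are slippery (friction 0.15)
- flap (a joint): flap angle (rad), -0.62 to 0.62, stays where left (0.12 N m). White plate 160 mm long, 42 high, on the chute floor; hinged at the divider's upper end, it points uphill. 0 = along the centre line. Positive: tip at the +x wall, +x exit closed, -x exit open; negative: -x exit closed, +x open. Fully over is 0.62 (0.5 and more counts). Starts within 0.25 of 0
- flap_pivot (a point): on the flap's pivot axis at the chute floor; axes turn with the flap: z is the pivot axis (normal to the sloping floor), -y runs along the flap to its uphill tip
- flap_grip (a point): grip point on the axis of the flap's black upright post (16 mm diameter), which stands on the flap's top edge 120 mm uphill of the pivot; 15 mm below the post's top, 34 mm above the flap's top edge. May be pinched from above or pushed sideways
- pan (a joint): angle of the white tipping pan (rad): 0 down, to 1.1; grows as its rear is lifted to pour towards the chute's +y. Floor slopes to the rear by 0.14 at 0. Motors slide out from about 0.5; 0.8 empties it. Latched at 0: rises only while both buttons are pressed in. Sinks slowly by its weight; if it comes down with buttons free it perches 0.09 too high: lower it with them squeezed, then let go
- pan_hinge (a point): middle of the pan's hinge axis, along the chute's x axis, at the pan's open pouring edge; fixed at (0, -130, 200) mm in the chute's frame, with the chute's axes
- pan_in (a point): point of the pan at the middle of its floor's surface, 73 mm behind (-y) and 10 mm below the hinge when down; axes move with the pan and equal the chute's at angle 0. The pan is 195 mm wide (x) and 146 mm long (y) inside, with walls 30 mm high at the sides and rear and none at the front
- pan_grip (a point): midpoint between the two side buttons, on the tongue behind the pan, 185 mm behind and 10 mm above the hinge when down; axes as pan_in. Buttons: black discs 24 mm across, flat faces at x = -30 and +30 mm when free, -22 and +22 pressed; they let the pan turn between upright fingers. 30 mm free below this point beside the buttons; the pan's rear wall is 38 mm in front
- button_near (a joint): travel of the side button on the -x side (m): 0 free, 0.008 pressed fully in; needs 3 to 7 N; the latch is free above about 0.006
- button_far (a joint): same for the side button on the +x side
- tray: the square kit tray, fixed, black plastic: 160 mm (x) x 190 mm (y), walls 45 mm high and 4 mm thick, floor 4 mm; origin at the centre of its underside. It stands under one of the two exits of the chute, on its +x or -x side: the target
- tub: the round tub, fixed, black plastic, 150 mm across, 45 mm high; origin at the centre of its underside. It stands under the other exit; nothing belongs in it
- motor1: loose drive motor: a grey plastic block 64 x 32 x 32 mm with a black band round it, about 60 g; origin at its centre, x along its 64 mm length. Initially lies on the table. Three to five motors are there (None when absent)
- motor2: loose drive motor: a grey plastic block 64 x 32 x 32 mm with a black band round it, about 60 g; origin at its centre, x along its 64 mm length. Initially lies on the table. Three to five motors are there (None when absent)
- motor3: loose drive motor: a grey plastic block 64 x 32 x 32 mm with a black band round it, about 60 g; origin at its centre, x along its 64 mm length. Initially lies on the table. Three to five motors are there (None when absent)
- motor4: loose drive motor: a grey plastic block 64 x 32 x 32 mm with a black band round it, about 60 g; origin at its centre, x along its 64 mm length. Initially lies on the table. Three to five motors are there (None when absent)
- motor5: loose drive motor: a grey plastic block 64 x 32 x 32 mm with a black band round it, about 60 g; origin at its centre, x along its 64 mm length. Initially lies on the table. Three to five motors are there (None when absent)
- controller: bystander: white controller brick 72 x 112 x 45 mm; origin under its centre
- tyre: bystander: black rubber tyre lying flat, 80 mm across, 30 mm high; origin under its centre
- bottle: bystander: upright clear bottle 60 mm across, 170 mm high; origin under its centre
Things that resemble listed ones, but are neither listed nor needed, are in the scene too. What is shaped like the motor5 but pink or turquoise is not meant. Leave any blue look-alike of the motor4 alone.

How it is judged:
By the outcome, as a careful person would: the job done as asked, in the order asked, and still so for the second after the job is handed in, with the robot touching nothing.
Of motor1, motor2, motor3, motor4, motor5 only 3 to 5 are there at a start; the rules pass over those that are not, and their reading is None.
At some moment in a run one of motor1, motor2, motor3, motor4, motor5 may be knocked a few centimetres aside while the robot is not near it.
Once in a run the grip may slacken for a moment while it holds something.
It also fails if it takes over 210 s, if anything falls off the work surface, if the arm or the gripper's body presses on something with over 40 N, if the wrist force passes 120 N, or if a joint passes its speed limit or range.

### The arm

A 6-joint arm with a two-finger parallel gripper is mounted at the origin on the work surface. World frame = base frame: x ahead of the robot, y to its left, z up, the work surface at z = 0. Lengths are in mm, angles in rad, forces in N, time in s.
With the tool pointing down it reaches from about 300 to 775 mm from the base axis. Payload 14.6 kg.
Tool frame: the origin (TCP) lies at the very end of the fingers, on their centre line; the grasp point (between the pads) lies 19 mm behind it; z points along the fingers, y is the line along which they close (so a half turn about z gives the same grasp; the last joint's range is limited). The gripper opens to 94 mm and grips with 3 to 60 N. Pads are 16 mm wide; open, the fingers measure 119 mm over their backs; the gripper's body (75 mm by 177 mm) begins 78 mm behind the grasp point.
Start: joints at [-1.388, 0.3, 1.521, -0, 1.321, -0.067], TCP at [135.959, -532.921, 205.446] pointing down, gripper open.
Joint ranges: [-3.03, 3.03], [-0.79, 2.21], [0.23, 2.52], [-1.04, 4.18], [0, 3.07], [-2.55, 2.55]. Speed limits (rad/s): [2.22, 2.22, 2.57, 3.14, 3.14, 3.14].

### API

Orientations are given as [roll, pitch, yaw] about the fixed x, y, z axes, in that order (R = Rz(yaw) Ry(pitch) Rx(roll)).
In Python, from cell import manip gives the robot as it stands.
- The arm moves only by the tool servo_tool, never from a script. Its argument "motion" is a list that holds one entry, the list of rows, each a list of 7 numbers: the shift along the world's x, y, z as a fraction of full scale, then the turn, a rotation vector about the world's x, y, z as a fraction of full scale, then the closure, from 0 (fully open) to 1 (shut). In form: [[[x, y, z, rx, ry, rz, gripper], ...]]. A call has 1 to 10 rows; each row is the pose to reach, as a shift and turn from the pose commanded when the call began, turning the shorter way round; what a row does not reach only later rows make up. Full scale, the value 1, is 0.5 m for a shift and pi rad for a turn. A row lasts 1/10 s, in which the tool goes at most 50 mm and 8.59 degrees, less where a joint would pass 70% of its speed; a pose out of reach is approached as far as the arm can. A call with a number of a shift or a turn outside -1 to 1 is refused whole. A call with a gripper value outside its range is refused whole. The fingers move at their own pace and stop on an object; "newtons" is the grip in N (left out, the last holds). Time passes only in rows, so rows that repeat a pose let the fingers close. It gives the time, the measured TCP pose, the force, the opening and the grip force at its end, in the units of the state.
- manip.read_state(): the state, without advancing time (a new reading comes with each control period).
- manip.camera(name): name is "side" or "top" or "wrist"; returns a dict with "frame" (480x640x3 uint8, red, green, blue), "range_z" (480x640 float32, mm along the optical axis (not along the pixel's ray), 0 where there is no reading), "vfov" (degrees; the focal length in pixels is half the picture's height over the tangent of half this angle, whatever the lens; pixels are square), "cx", "cy" (the principal point, pixels), "cam_to_world" (4x4, takes a point from camera to world coordinates). Camera axes: x right, y down, z forward; pixel columns grow to the right and rows downward; lengths in mm; the calibration is good to about 2 mm. A picture is of the moment at which its call begins.
- manip.sign_off(): hands the job in; it is judged then, once.
The state is a dict: "clock": time; "joints": joint angles; "qd": joint speeds; "effort": joint torques, N m; "eef_pos": TCP position; "eef_rot": TCP orientation; "wrist_force": force on the tool from outside, world axes, zero at the start; "moment": the same for the moment, N m; "finger_gap": finger opening in mm; "finger_force": force on a finger pad.
Only numpy, scipy, OpenCV 4.12 (cv2) and the standard library are available. Lean on these libraries where they do the work, as an engineer would, in place of code of your own. Each camera call takes 0.05 s, during which the arm holds its last target. There are 200 camera calls.

## Working session

There is one attempt and no reset: what is moved stays moved. The work goes in short steps, Python scripts to look and compute and a tool call to move; the robot and the scene stay as the last step left them, time stands still between calls to the robot, and variables do not carry over. Pictures are saved under pics/ and viewed, at most 14 in all, crops included, and the job is handed in when it is done.

Besides the shell and the picture viewer there is one more tool, called after ">>>" by a JSON object that holds its "fn" and its "kwargs". servo_tool: Moves the arm, as the interface text tells. Its arguments: {"type":"object","properties":{"motion":{"type":"array"},"newtons":{"type":"number"}},"required":["motion"]}

```bash
ls; mkdir -p pics
cat > h.py <<'E'
import numpy as np, cv2
from cell import manip
def cam(n):
    c=manip.camera(n); f=240/np.tan(np.radians(c["vfov"])/2)
    z=c["range_z"]; v,u=np.mgrid[0:480,0:640]
    P=np.stack([(u-c["cx"])/f*z,(v-c["cy"])/f*z,z,np.ones_like(z)],-1)@np.array(c["cam_to_world"]).T
    P=P[...,:3]; P[z==0]=np.nan
    return c["frame"],P,c
def save(n,im): cv2.imwrite("pics/"+n+".png",cv2.cvtColor(im,cv2.COLOR_RGB2BGR))
E
python3 - <<'E'
from h import *
s=manip.read_state(); print({k:np.round(v,3) for k,v in s.items()})
for n in("top","side"):
    im,P,c=cam(n); save(n+"0",im); np.save(n+"0",P); print(n,c["vfov"],np.round(c["cam_to_world"],2).tolist())
E
```

```text
pics
{'clock': np.float64(0.0), 'joints': array([-1.388,  0.3  ,  1.522, -0.   ,  1.321, -0.067]), 'qd': array([-0.001, -0.001,  0.001, -0.001, -0.   ,  0.001]), 'effort': array([ 4.0000e-03, -5.3180e+01, -3.5273e+01,  7.1000e-02,  2.4000e-02,
       -0.0000e+00]), 'eef_pos': array([ 135.898, -532.667,  204.896]), 'eef_rot': array([-3.14, -0.  ,  0.25]), 'wrist_force': array([-0.164, -0.571,  0.106]), 'moment': array([ 0.045, -0.014, -0.009]), 'finger_force': np.float64(0.0), 'finger_gap': np.float64(94.335)}
top 54.869169758784395 [[0.01, -0.99, 0.15, 316.25], [-1.0, -0.0, 0.01, 19.26], [-0.01, -0.15, -0.99, 1364.71], [0.0, 0.0, 0.0, 1.0]]
side 50.32075695427003 [[-0.88, -0.28, 0.39, 13.34], [-0.48, 0.54, -0.69, 914.91], [-0.02, -0.8, -0.6, 910.99], [0.0, 0.0, 0.0, 1.0]]
```

View pics/top0.png

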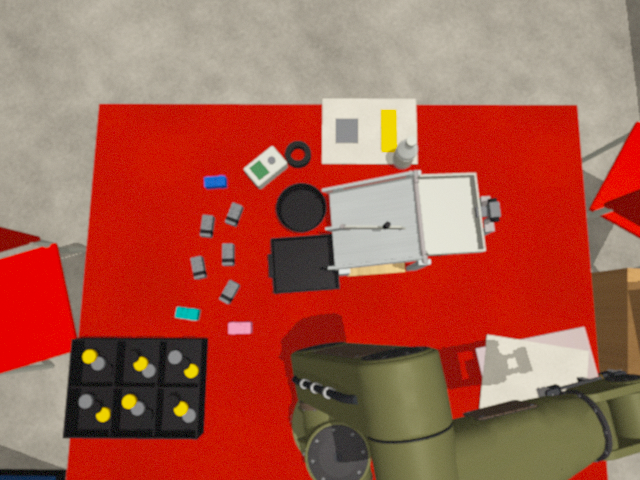

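View pics/side0.png

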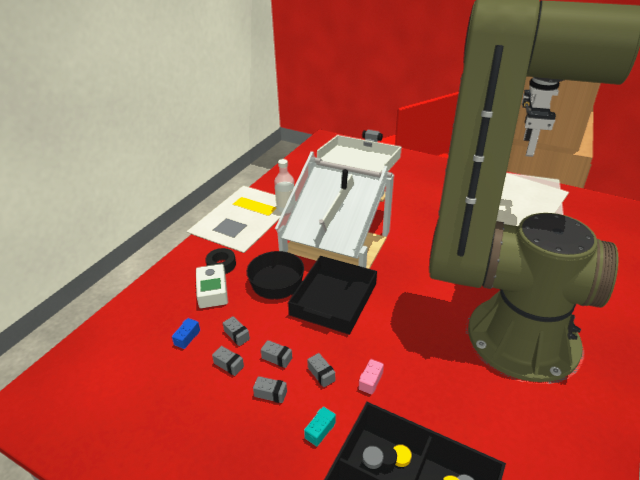

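The five grey motors lie in the top view at about (206,226), (233,215), (228,254), (198,267) and (230,292). Blue, teal and pink look-alikes are around them. The tray is at (305,264), nearer the robot, so it is on the chute's -x side. The tub is at (301,207), on the +x side. The flap therefore has to go positive, towards the +x wall.

```bash
cat > m.py <<'E'
from h import *
def motors(im,P,show=True):
    hsv=cv2.cvtColor(im,cv2.COLOR_RGB2HSV)
    m=((P[...,2]>20)&(P[...,2]<42)&(hsv[...,1]<90)).astype(np.uint8)
    m=cv2.morphologyEx(m,cv2.MORPH_CLOSE,np.ones((3,3)))
    n,l,st,ce=cv2.connectedComponentsWithStats(m); out=[]
    for i in range(1,n):
        p=P[l==i]; p=p[np.isfinite(p).all(1)]
        if st[i,4]<40: continue
        (x,y),(w,h),a=cv2.minAreaRect(p[:,:2].astype(np.float32))
        if w<h: w,h,a=h,w,a+90
        out.append((x,y,p[:,2].mean(),w,h,(np.radians(a)+np.pi/2)%np.pi-np.pi/2)); 
        if show: print(np.round(ce[i]),np.round(out[-1],2),st[i,4])
    return out
E
python3 - <<'E'
from m import *
im=cv2.cvtColor(cv2.imread("pics/top0.png"),cv2.COLOR_BGR2RGB);P=np.load("top0.npy")
motors(im,P)
# chute floor
def fit(r):
    p=P[r].reshape(-1,3);p=p[np.isfinite(p).all(1)]
    for _ in range(5):
        A=np.c_[p[:,:2],np.ones(len(p))];k=np.linalg.lstsq(A,p[:,2],rcond=None)[0]
        e=p[:,2]-A@k;p=p[abs(e)<max(2*e.std(),2)]
    return k,e.std(),len(p)
k,e,n=fit(np.s_[190:255,340:412]);print("floor",k,e,n,np.arctan(np.hypot(k[0],k[1])))
yd=-k[:2]/np.hypot(k[0],k[1]); yaw=np.arctan2(-yd[0],yd[1]); print("yaw",yaw)
xd=np.array([yd[1],-yd[0]])
k2,e2,n2=fit(np.s_[190:245,430:470]);print("pan",k2,e2,n2, np.arctan2(-k2[0],-k2[1]))
# local coords
X=P[...,:2]@xd; Y=P[...,:2]@yd; Z=P[...,2]
res=Z-(k[0]*P[...,0]+k[1]*P[...,1]+k[2])
R=np.zeros(Z.shape,bool);R[150:290,325:425]=True
w=R&(res>30)&(res<60)&(Z>90)
h,b=np.histogram(X[w],bins=np.arange(np.nanmin(X[w]),np.nanmax(X[w])+4,4));print([(int(v),int(q)) for q,v in zip(h,b) if q>5])
# y0: z=190-(Y-y0+135)*tan
t=np.tan(.447);f=R&(abs(res)<3);print("y0",np.median(Y[f]-(190-Z[f])/t+135))
# pan rim
R[:]=False;R[160:270,415:515]=True
for lo,hi in((205,235),(180,200),(236,260)):
    q=R&(Z>lo)&(Z<hi);print(lo,np.nanpercentile(X[q],[1,5,50,95,99]),np.nanpercentile(Y[q],[1,5,50,95,99]))
np.savez("fr",yd=yd,xd=xd)
for y in(0,40,80,120):pass
E
```

```text
[289. 160.] [ 7.2926e+02  1.5318e+02  3.1550e+01  1.8933e+02  7.4510e+01 -6.4000e-01] 456
[275. 155.] [7.6373e+02 1.8276e+02 4.2900e+01 3.5330e+01 2.4020e+01 7.1000e-01] 40
[399. 164.] [ 749.2  -186.1    32.5    58.32   22.71    0.94] 47
[250. 175.] [706.22 252.46  42.84  51.75  19.68   0.73] 55
[298. 196.] [625.76 109.68  30.36 138.82 103.92  -1.33] 244
[233. 214.] [ 5.9028e+02  3.0507e+02  3.1860e+01  6.3480e+01  3.2400e+01 -3.4000e-01] 232
[206. 226.] [ 5.5525e+02  3.8329e+02  3.1540e+01  6.4140e+01  3.1060e+01 -7.0000e-02] 236
[290. 246.] [503.09 125.8   31.84 206.56  87.78  -0.96] 130
[227. 254.] [4.6957e+02 3.1790e+02 3.1720e+01 6.2330e+01 3.0750e+01 5.0000e-02] 239
[198. 267.] [4.3211e+02 4.0325e+02 3.1500e+01 6.3970e+01 3.0760e+01 2.4000e-01] 248
[229. 292.] [362.51 309.98  31.83  62.48  30.65  -0.48] 244
[239. 328.] [261.3  275.12  32.31  56.87  25.31  -1.56] 185
[203. 385.] [105.8  372.44  30.32 245.8    3.65  -0.  ] 188
[ 80. 367.] [1.3711e+02 7.0713e+02 3.1090e+01 1.5583e+02 7.8900e+01 6.9000e-01] 241
[123. 366.] [138.14 588.58  31.69 156.64  77.21   0.69] 198
[163. 367.]
[... 782 characters left out ...]
04809211847 3938 0.4473845002111048
yaw 0.07253197646497146
pan [-1.19645728e-02  1.43868483e-01  2.36922811e+02] 1.6962748692419047 1923 3.058620319907519
[(420, 170), (424, 139), (428, 8), (504, 12), (508, 27), (512, 15), (516, 29), (520, 25), (524, 28), (528, 52), (532, 21), (628, 10), (632, 20), (636, 266), (640, 121), (644, 7)]
y0 -119.15905817153339
205 [420.04150864 429.18023756 533.7272317  634.3887763  641.24587194] [-444.25152656 -439.87065311 -397.34350999 -247.47138235 -229.14569564]
180 [422.73024502 445.2506961  531.26499209 624.34765705 632.12536548] [-396.39397112 -393.64805663 -319.26433606 -243.75847645 -237.6656082 ]
236 nan nan
  return np.nanmean(a, axis, out=out, keepdims=keepdims)
```

```bash
python3 -c "
import cv2
a=cv2.imread('pics/top0.png')[150:290,315:515];cv2.imwrite('pics/c.png',cv2.resize(a,(800,560),interpolation=cv2.INTER_CUBIC))"
```

```text
(no output)
```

View pics/c.png

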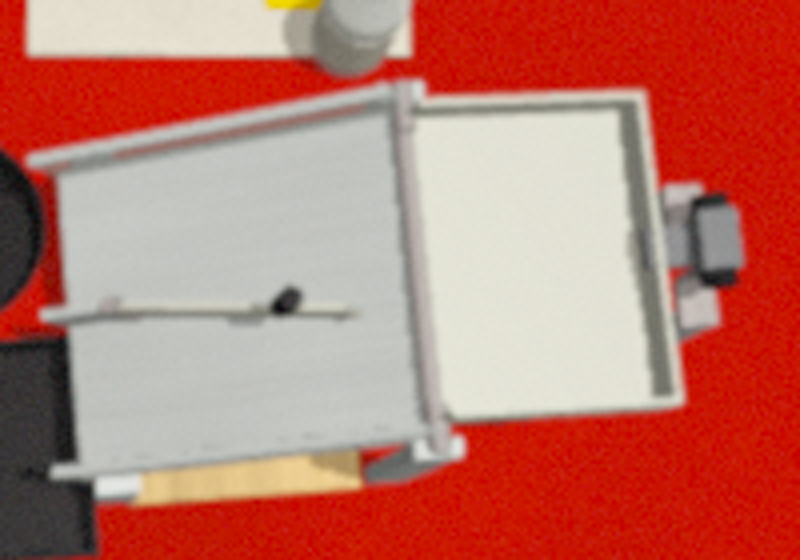

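The crop shows the flap about on the centre line with its black post at (287,298), the empty pan with a crossbar at its hinge, and the button tongue at (710,240). The fit gives chute yaw 0.073 and origin about (538,-80). Next I measure the post and buttons, then move.

Run:
```python
from h import *
f=np.load("fr.npz");yd,xd=f["yd"],f["xd"]
for n in("top","side"):
    P=np.load(n+"0.npy");im=cv2.imread(f"pics/{n}0.png")
    X=P[...,:2]@xd-531;Y=P[...,:2]@yd+119;Z=P[...,2]
    dark=im.max(2)<90
    m=dark&(abs(X)<90)&(Y>-90)&(Y<20)&(Z>185)&(Z<250)
    print(n,"post",m.sum(),np.round(np.median(P[m],0)),"loc",np.round([np.median(X[m]),np.median(Y[m]),Z[m].max(),Z[m].min()]))
    m=(abs(X)<60)&(Y<-290)&(Y>-345)&(Z>170)&(Z<250)
    print("tongue",m.sum(),np.nanpercentile(X[m],[2,50,98]),np.nanpercentile(Y[m],[2,98]),np.nanpercentile(Z[m],[2,98]))
    m&=dark;print("btn",m.sum(),np.nanpercentile(X[m],[2,20,50,80,98]),np.nanpercentile(Y[m],[2,50,98]),np.nanmedian(Z[m]))
    # flap plate: white, above floor 30-50mm between
    res=Z-(190-(Y+135)*np.tan(.447))
    m=(abs(X)<70)&(res>38)&(res<55)&(Y>-100)&(Y<40);print("flap slope x vs y",np.polyfit(Y[m],X[m],1),m.sum())
```

```text
top post 30 [ 520. -119.  240.] loc [-21. -38. 247. 214.]
tongue 344 [-26.06538213   1.76405599  32.63968613] [-325.59819821 -291.51996895] [171.25323505 226.6298252 ]
btn 93 [-24.82720466 -19.73325176  -5.29927504  25.72658057  30.99523269] [-321.52046009 -305.70575889 -300.59566456] 218.83454832566417
flap slope x vs y [  0.15677676 -10.18209103] 90
side post 100 [ 520. -117.  218.] loc [-21. -35. 241. 185.]
tongue 199 [-26.9119155   -0.28881941  30.13129109] [-326.56881682 -293.43426387] [198.90725689 221.89919415]
btn 110 [-27.01331833 -20.18191333  -5.23531125  19.6758402   29.97063741] [-323.00704209 -304.60703627 -296.68365167] 211.56224929969534
flap slope x vs y [  0.17639741 -10.96017905] 131
```

>>> {"fn": "servo_tool", "kwargs": {"motion": [[[0.34, 0.42, 0.17, 0, 0, -0.056, 0.87], [0.34, 0.42, 0.17, 0, 0, -0.056, 0.87], [0.34, 0.42, 0.17, 0, 0, -0.056, 0.87], [0.34, 0.42, 0.17, 0, 0, -0.056, 0.87], [0.34, 0.42, 0.17, 0, 0, -0.056, 0.87], [0.34, 0.42, 0.17, 0, 0, -0.056, 0.87], [0.34, 0.42, 0.17, 0, 0, -0.056, 0.87], [0.34, 0.42, 0.17, 0, 0, -0.056, 0.87], [0.34, 0.42, 0.17, 0, 0, -0.056, 0.87]]], "newtons": 20}}

```text
clock: 1.0
eef_pos: [305.4, -323.4, 289.8]
eef_rot: [-3.141, 0.001, 0.073]
wrist_force: [-0.4, -0.1, -0.0]
finger_gap: 25.3
finger_force: 0.0
```

>>> {"fn": "servo_tool", "kwargs": {"motion": [[[0.35, 0.42, 0, 0, 0, 0, 0.87], [0.35, 0.42, 0, 0, 0, 0, 0.87], [0.35, 0.42, 0, 0, 0, 0, 0.87], [0.35, 0.42, 0, 0, 0, 0, 0.87], [0.35, 0.42, 0, 0, 0, 0, 0.87], [0.35, 0.42, 0, 0, 0, 0, 0.87], [0.35, 0.42, 0, 0, 0, 0, 0.87], [0.35, 0.42, 0, 0, 0, 0, 0.87], [0.35, 0.42, 0, 0, 0, 0, 0.87]]]}}

```text
clock: 1.9
eef_pos: [480.4, -114.2, 290.2]
eef_rot: [-3.142, 0.001, 0.072]
wrist_force: [1.1, 0.0, -0.1]
finger_gap: 12.0
finger_force: 0.0
```

Run:
```python
from h import *
im,P,c=cam("wrist");save("w1",im);f=np.load("fr.npz");yd,xd=f["yd"],f["xd"]
X=P[...,:2]@xd-531;Y=P[...,:2]@yd+119;Z=P[...,2]
m=(im.max(2)<90)&(abs(X)<90)&(Y>-90)&(Y<40)&(Z>185)&(Z<250);print(m.sum(),np.nanpercentile(X[m],[5,50,95]),np.nanpercentile(Y[m],[5,50,95]),np.nanpercentile(Z[m],[5,50,95]))
print(np.median(P[m],0))
```

```text
527 [-22.64988016 -14.29770953  -8.23989212] [-46.29780631 -40.29140001 -34.70063308] [203.23056205 241.29359472 242.77866924]
[ 527.00057266 -121.58218032  241.29359472]
```

View pics/w1.png

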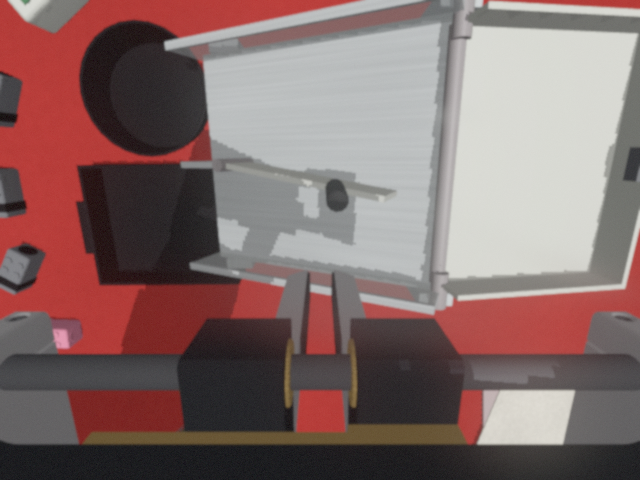

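The wrist view shows the post top at (336,190), which is world (527,-122,241). Now I lower beside it and push it towards +x along its arc.

>>> {"fn": "servo_tool", "kwargs": {"motion": [[[0.001, -0.018, -0.06, 0, 0, 0, 0.87], [0.001, -0.018, -0.15, 0, 0, 0, 0.87], [0.001, -0.018, -0.15, 0, 0, 0, 0.87], [0.04, -0.015, -0.15, 0, 0, 0, 0.87], [0.08, -0.012, -0.15, 0, 0, 0, 0.87], [0.115, -0.008, -0.15, 0, 0, 0, 0.87], [0.149, -0.003, -0.15, 0, 0, 0, 0.87], [0.17, 0.006, -0.15, 0, 0, 0, 0.87], [0.188, 0.014, -0.15, 0, 0, 0, 0.87], [0.188, 0.014, -0.15, 0, 0, 0, 0.87]]]}}

```text
clock: 2.95
eef_pos: [575.5, -105.6, 216.1]
eef_rot: [-3.142, -0.001, 0.074]
wrist_force: [0.1, -0.5, -0.8]
finger_gap: 12.3
finger_force: 0.0
```

>>> {"fn": "servo_tool", "kwargs": {"motion": [[[0.02, 0.01, 0, 0, 0, 0, 0.87], [0.034, 0.02, 0, 0, 0, 0, 0.87], [0.042, 0.025, 0, 0, 0, 0, 0.87], [0.042, 0.025, 0, 0, 0, 0, 0.87]]]}}

```text
clock: 3.35
eef_pos: [596.3, -92.9, 215.3]
eef_rot: [-3.141, 0.0, 0.074]
wrist_force: [-0.7, -0.4, 0.4]
finger_gap: 12.0
finger_force: 0.0
```

Run:
```python
from h import *
im,P,c=cam("wrist");save("w2",im)
```

```text
(no output)
```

View pics/w2.png

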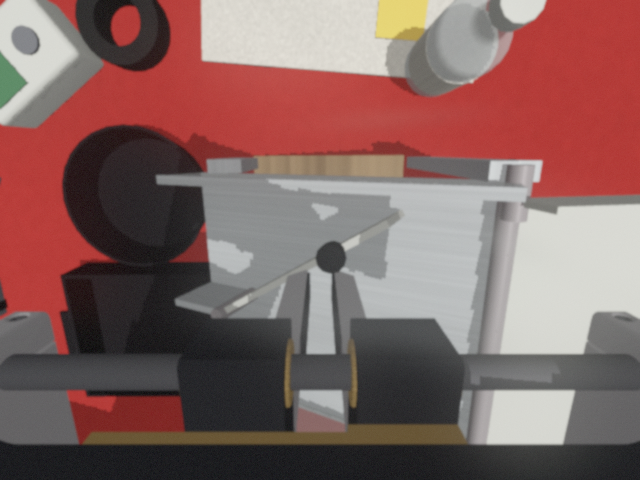

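The flap is at about 0.47: its tip at (400,213) is still short of the far wall. I push further.

>>> {"fn": "servo_tool", "kwargs": {"motion": [[[0.012, 0.008, 0, 0, 0, 0, 0.87], [0.024, 0.015, 0, 0, 0, 0, 0.87], [0.03, 0.02, 0, 0, 0, 0, 0.87], [0.03, 0.02, 0, 0, 0, 0, 0.87]]]}}

```text
clock: 3.8
eef_pos: [606.0, -87.7, 215.0]
eef_rot: [3.136, 0.015, 0.07]
wrist_force: [-46.5, -24.8, 13.6]
finger_gap: 12.5
finger_force: 26.1
```

>>> {"fn": "servo_tool", "kwargs": {"motion": [[[0.006, 0.004, 0, 0, 0, 0, 0.87], [0.01, 0.007, 0, 0, 0, 0, 0.87], [0.01, 0.007, 0, 0, 0, 0, 0.87]]]}}

```text
clock: 4.1
eef_pos: [607.4, -87.2, 214.8]
eef_rot: [3.133, 0.025, 0.067]
wrist_force: [-76.3, -40.3, 21.9]
finger_gap: 12.3
finger_force: 43.4
```

It is against its stop, so I back off and rise, then check the flap and the motors from the top camera.

>>> {"fn": "servo_tool", "kwargs": {"motion": [[[-0.03, -0.02, 0, 0, 0, 0, 0.87], [-0.1, -0.03, 0, 0, 0, 0, 0.87], [-0.1, -0.03, 0.09, 0, 0, 0, 0.6], [-0.1, -0.03, 0.16, 0, 0, 0, 0.4], [-0.1, 0.06, 0.16, 0, 0, 0.05, 0.2], [-0.1, 0.15, 0.16, 0, 0, 0.1, 0], [-0.1, 0.25, 0.16, 0, 0, 0.15, 0], [-0.1, 0.34, 0.16, 0, 0, 0.2, 0], [-0.1, 0.43, 0.16, 0, 0, 0.25, 0], [-0.1, 0.52, 0.16, 0, 0, 0.3, 0]]]}}

```text
clock: 5.1
eef_pos: [565.8, 182.3, 295.7]
eef_rot: [3.141, -0.001, 0.98]
wrist_force: [0.5, 0.1, -0.1]
finger_gap: 72.6
finger_force: 0.0
```

```bash
python3 - <<'E'
from m import *
im,P,c=cam("top");save("t2",im)
for o in motors(im,P,False):
    if 45<o[3]<72 and 20<o[4]<40: print(np.round(o,2))
E
python3 -c "
import cv2
a=cv2.imread('pics/t2.png')[150:310,180:520];cv2.imwrite('pics/c2.png',cv2.resize(a,None,fx=2,fy=2))"
```

```text
[ 748.16 -186.09   33.26   57.88   23.06    0.98]
[ 5.5466e+02  3.8323e+02  3.1390e+01  6.4220e+01  3.1050e+01 -1.0000e-01]
[4.3212e+02 4.0327e+02 3.1920e+01 6.4370e+01 3.0850e+01 2.4000e-01]
[170.98 443.09  37.    58.86  37.03   0.79]
[147.74 661.01  26.15  60.32  38.92   0.78]
[ 50.74 681.36  36.1   57.76  37.9    0.73]
[ 28.25 540.94  26.37  59.59  38.69   0.77]
```

View pics/c2.png

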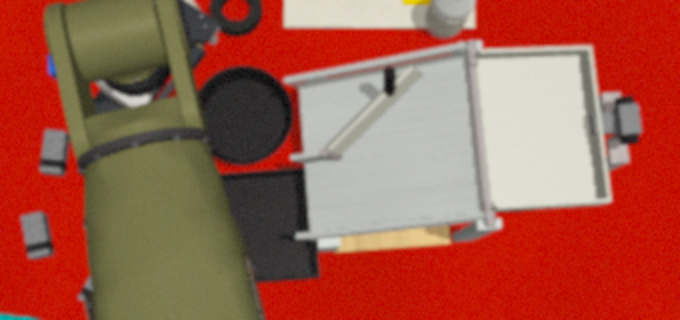

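The crop confirms the flap is fully over, tip at (415,70) by the far wall. Now the first motor.

>>> {"fn": "servo_tool", "kwargs": {"motion": [[[0.048, 0.246, 0, 0, 0, 0.3, 0], [0.048, 0.246, 0, 0, 0, 0.3, 0], [0.048, 0.246, -0.1, 0, 0, 0.3, 0], [0.048, 0.246, -0.2, 0, 0, 0.58, 0], [0.048, 0.246, -0.25, 0, 0, 0.58, 0], [0.048, 0.246, -0.25, 0, 0, 0.58, 0], [0.048, 0.246, -0.25, 0, 0, 0.58, 0], [0.048, 0.246, -0.25, 0, 0, 0.58, 0], [0.048, 0.246, -0.25, 0, 0, 0.58, 0], [0.048, 0.246, -0.25, 0, 0, 0.58, 0]]]}}

```text
clock: 6.15
eef_pos: [590.1, 303.3, 170.5]
eef_rot: [3.141, 0.0, 2.48]
wrist_force: [-0.0, 0.5, -1.3]
finger_gap: 93.8
finger_force: 0.0
```

```bash
cat > near.py <<'E'
from m import *
im,P,c=cam("wrist"); s=manip.read_state(); print(np.round(s["eef_pos"],1),np.round(s["eef_rot"],3))
for o in motors(im,P,False):
    if 40<o[3]<75 and 20<o[4]<45: print(np.round(o,2))
save("w_last",im)
E
python3 near.py
```

```text
[590.1 303.3 170.4] [ 3.141 -0.     2.49 ]
[371.32 306.08  31.01  47.74  32.55  -0.48]
[4.3299e+02 4.0745e+02 3.1320e+01 6.3470e+01 4.1060e+01 2.3000e-01]
[4.7186e+02 3.1839e+02 3.1900e+01 6.4490e+01 3.1650e+01 4.0000e-02]
[ 5.5593e+02  3.8365e+02  3.1920e+01  6.3310e+01  3.2130e+01 -9.0000e-02]
[ 6.0020e+02  3.0188e+02  3.2180e+01  4.4810e+01  3.2020e+01 -3.4000e-01]
```

>>> {"fn": "servo_tool", "kwargs": {"motion": [[[0, 0.003, -0.1, 0, 0, 0.1, 0], [0, 0.003, -0.15, 0, 0, 0.1, 0], [0, 0.003, -0.25, 0, 0, 0.1, 0], [0, 0.003, -0.32, 0, 0, 0.1, 0], [0, 0.003, -0.33, 0, 0, 0.1, 0], [0, 0.003, -0.33, 0, 0, 0.1, 0.8], [0, 0.003, -0.33, 0, 0, 0.1, 0.8], [0, 0.003, -0.33, 0, 0, 0.1, 0.8], [0, 0.003, -0.33, 0, 0, 0.1, 0.8], [0, 0.003, -0.33, 0, 0, 0.1, 0.8]]], "newtons": 30}}

```text
clock: 7.2
eef_pos: [590.3, 304.7, 6.4]
eef_rot: [3.141, 0.001, 2.788]
wrist_force: [0.8, 0.6, -0.3]
finger_gap: 57.6
finger_force: 0.0
```

>>> {"fn": "servo_tool", "kwargs": {"motion": [[[0, 0, 0, 0, 0, 0, 0.8], [0, 0, 0, 0, 0, 0, 0.8], [0, 0, 0, 0, 0, 0, 0.8], [0, 0, 0, 0, 0, 0, 0.8], [0, 0, 0, 0, 0, 0, 0.8], [0, 0, 0.04, 0, 0, 0, 0.8], [0, 0, 0.12, 0, 0, 0, 0.8], [0, 0, 0.22, 0, 0, 0, 0.8], [0, 0, 0.32, 0, 0, 0, 0.8], [0, 0, 0.42, 0, 0, 0, 0.8]]]}}

```text
clock: 8.2
eef_pos: [589.6, 304.4, 217.5]
eef_rot: [-3.141, -0.0, 2.788]
wrist_force: [0.6, 0.5, -0.4]
finger_gap: 31.9
finger_force: 30.0
```

>>> {"fn": "servo_tool", "kwargs": {"motion": [[[0.026, -0.96, 0.15, 0, 0, -0.365, 0.8], [0.026, -0.96, 0.15, 0, 0, -0.365, 0.8], [0.026, -0.96, 0.15, 0, 0, -0.365, 0.8], [0.026, -0.96, 0.15, 0, 0, -0.365, 0.8], [0.026, -0.96, 0.15, 0, 0, -0.365, 0.8], [0.026, -0.96, 0.15, 0, 0, -0.365, 0.8], [0.026, -0.96, 0.15, 0, 0, -0.365, 0.8], [0.026, -0.96, 0.15, 0, 0, -0.365, 0.8], [0.026, -0.96, 0.15, 0, 0, -0.365, 0.8], [0.026, -0.96, 0.15, 0, 0, -0.365, 0.8]]]}}

```text
clock: 9.2
eef_pos: [602.5, -178.4, 290.9]
eef_rot: [3.141, 0.0, 1.64]
wrist_force: [0.4, 0.6, -0.5]
finger_gap: 31.4
finger_force: 30.0
```

>>> {"fn": "servo_tool", "kwargs": {"motion": [[[0.027, -0.276, 0, 0, 0, 0, 0.8], [0.027, -0.276, 0, 0, 0, 0, 0.8], [0.027, -0.276, 0, 0, 0, 0, 0.8], [0.027, -0.276, 0, 0, 0, 0, 0.8]]]}}

```text
clock: 9.6
eef_pos: [615.5, -318.0, 288.6]
eef_rot: [-3.14, -0.001, 1.637]
wrist_force: [1.3, -0.4, -1.1]
finger_gap: 31.8
finger_force: 30.0
```

>>> {"fn": "servo_tool", "kwargs": {"motion": [[[0, 0.008, -0.08, 0, 0, 0, 0.8], [0, 0.008, -0.14, 0, 0, 0, 0.8], [0, 0.008, -0.17, 0, 0, 0, 0.8], [0, 0.008, -0.178, 0, 0, 0, 0.8], [0, 0.008, -0.178, 0, 0, 0, 0.8]]]}}

```text
clock: 10.1
eef_pos: [616.7, -309.3, 202.3]
eef_rot: [3.141, 0.0, 1.642]
wrist_force: [0.6, 0.0, -1.0]
finger_gap: 31.7
finger_force: 30.0
```

```bash
python3 near.py
```

```text
[ 617.  -309.5  203.1] [3.140e+00 1.000e-03 1.642e+00]
[ 748.58 -202.83   32.24   58.7    23.39   -1.38]
```

View pics/w_last.png

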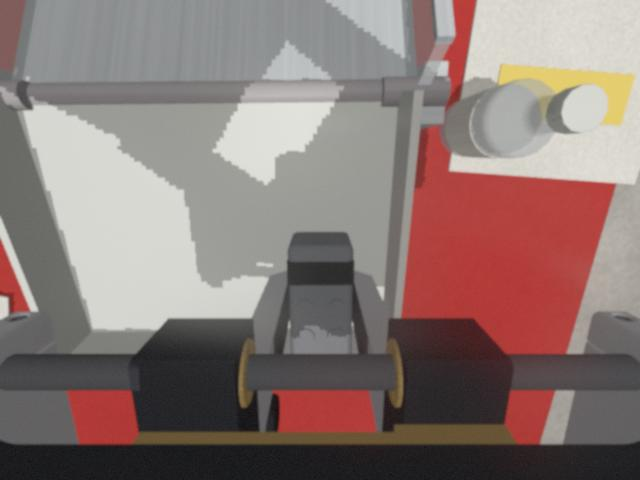

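The motor is inside the pan with the right finger close to the far wall, around (400,250). I shift slightly inwards and release with a small opening.

>>> {"fn": "servo_tool", "kwargs": {"motion": [[[-0.012, -0.002, -0.008, 0, 0, 0, 0.8], [-0.012, -0.002, -0.01, 0, 0, 0, 0.8], [-0.012, -0.002, -0.01, 0, 0, 0, 0.55], [-0.012, -0.002, -0.01, 0, 0, 0, 0.55], [-0.012, -0.002, -0.01, 0, 0, 0, 0.55], [-0.012, -0.002, 0.05, 0, 0, 0, 0.55], [-0.012, -0.002, 0.12, 0, 0, 0, 0.35], [-0.012, 0.08, 0.18, 0, 0, 0, 0.35], [-0.012, 0.18, 0.18, 0, 0, 0, 0.35], [-0.012, 0.28, 0.18, 0, 0, 0, 0.35]]]}}

```text
clock: 11.15
eef_pos: [610.4, -168.8, 292.5]
eef_rot: [3.14, 0.001, 1.64]
wrist_force: [0.9, 0.4, -0.2]
finger_gap: 61.1
finger_force: 0.0
```

```bash
cat > top.py <<'E'
from m import *
im,P,c=cam("top");save("t_last",im)
for o in motors(im,P,False):
    if 45<o[3]<72 and 20<o[4]<40 and 250<o[1]<480 and o[0]>290: print("table",np.round(o,2))
f=np.load("fr.npz");yd,xd=f["yd"],f["xd"]
X=P[...,:2]@xd-532;Y=P[...,:2]@yd+119;Z=P[...,2]
m=((abs(X)<92)&(Y<-133)&(Y>-272)&(Z-(200+.141*(Y+130))>20)&(Z<245)).astype(np.uint8)
n,l,st,ce=cv2.connectedComponentsWithStats(m)
for i in range(1,n):
    if st[i,4]>40: q=l==i;print("pan",st[i,4],np.round([X[q].mean(),Y[q].mean(),Z[q].mean()]), np.round(cv2.minAreaRect(np.c_[X[q],Y[q]].astype(np.float32)),1) if 0 else np.round([np.ptp(X[q]),np.ptp(Y[q])]))
E
python3 top.py
```

```text
table [ 5.5539e+02  3.8311e+02  3.1720e+01  6.5120e+01  3.1180e+01 -9.0000e-02]
table [4.6957e+02 3.1815e+02 3.1770e+01 6.3070e+01 3.0850e+01 4.0000e-02]
table [4.3186e+02 4.0260e+02 3.1620e+01 6.3500e+01 3.1200e+01 2.5000e-01]
table [362.6  309.5   31.81  61.66  30.88  -0.45]
pan 237 [  51. -244.  216.] [32. 56.]
```

>>> {"fn": "servo_tool", "kwargs": {"motion": [[[-0.1, 0.96, 0, 0, 0, 0.449, 0.35], [-0.1, 0.96, 0, 0, 0, 0.449, 0.35], [-0.1, 0.96, 0, 0, 0, 0.449, 0.35], [-0.1, 0.96, 0, 0, 0, 0.449, 0.35], [-0.1, 0.96, 0, 0, 0, 0.449, 0.35], [-0.1, 0.96, 0, 0, 0, 0.449, 0.35], [-0.1, 0.96, 0, 0, 0, 0.449, 0.35], [-0.1, 0.96, 0, 0, 0, 0.449, 0.35], [-0.1, 0.96, 0, 0, 0, 0.449, 0.35], [-0.1, 0.96, 0, 0, 0, 0.449, 0.35]]]}}

```text
clock: 12.2
eef_pos: [559.5, 313.1, 291.4]
eef_rot: [3.141, -0.0, 3.06]
wrist_force: [0.4, -1.0, 0.2]
finger_gap: 61.0
finger_force: 0.0
```

```bash
python3 near.py
```

```text
[558.6 316.4 291. ] [ 3.141e+00 -1.000e-03  3.064e+00]
[363.7  310.08  31.68  64.82  32.28  -0.49]
[4.3291e+02 4.0296e+02 3.1710e+01 6.2970e+01 3.2120e+01 2.3000e-01]
[4.8087e+02 3.1835e+02 3.2210e+01 4.4880e+01 3.1230e+01 3.0000e-02]
[ 5.5583e+02  3.8361e+02  3.1870e+01  6.2690e+01  3.2090e+01 -9.0000e-02]
```

>>> {"fn": "servo_tool", "kwargs": {"motion": [[[-0.006, 0.134, -0.1, 0, 0, 0, 0.35], [-0.006, 0.134, -0.2, 0, 0, 0, 0.35], [-0.006, 0.134, -0.3, 0, 0, 0, 0.35], [-0.006, 0.134, -0.4, 0, 0, 0, 0.35], [-0.006, 0.134, -0.49, 0, 0, 0, 0.35], [-0.006, 0.134, -0.55, 0, 0, 0, 0.35], [-0.006, 0.134, -0.572, 0, 0, 0, 0.35], [-0.006, 0.134, -0.572, 0, 0, 0, 0.35], [-0.006, 0.134, -0.572, 0, 0, 0, 0.8], [-0.006, 0.134, -0.572, 0, 0, 0, 0.8]]]}}

```text
clock: 13.25
eef_pos: [558.4, 377.4, 7.5]
eef_rot: [3.14, 0.002, 3.052]
wrist_force: [-0.5, -0.6, 0.5]
finger_gap: 48.3
finger_force: 0.0
```

>>> {"fn": "servo_tool", "kwargs": {"motion": [[[0, 0, 0, 0, 0, 0, 0.8], [0, 0, 0, 0, 0, 0, 0.8], [0, 0, 0, 0, 0, 0, 0.8], [0, 0, 0, 0, 0, 0, 0.8], [0, 0, 0.04, 0, 0, 0, 0.8], [0, 0, 0.13, 0, 0, 0, 0.8], [0, 0, 0.23, 0, 0, 0, 0.8], [0, 0, 0.33, 0, 0, 0, 0.8], [0, 0, 0.43, 0, 0, 0, 0.8], [0, 0, 0.5, 0, 0, 0, 0.8]]]}}

```text
clock: 14.25
eef_pos: [557.5, 377.0, 259.5]
eef_rot: [3.14, 0.003, 3.052]
wrist_force: [-0.2, 0.2, -0.3]
finger_gap: 32.1
finger_force: 30.0
```

>>> {"fn": "servo_tool", "kwargs": {"motion": [[[0, -0.96, 0.064, 0, 0, -0.4485, 0.8], [0, -0.96, 0.064, 0, 0, -0.4485, 0.8], [0, -0.96, 0.064, 0, 0, -0.4485, 0.8], [0, -0.96, 0.064, 0, 0, -0.4485, 0.8], [0, -0.96, 0.064, 0, 0, -0.4485, 0.8], [0, -0.96, 0.064, 0, 0, -0.4485, 0.8], [0, -0.96, 0.064, 0, 0, -0.4485, 0.8], [0, -0.96, 0.064, 0, 0, -0.4485, 0.8], [0, -0.96, 0.064, 0, 0, -0.4485, 0.8], [0, -0.96, 0.064, 0, 0, -0.4485, 0.8]]]}}

```text
clock: 15.25
eef_pos: [556.9, -106.2, 287.7]
eef_rot: [-3.142, 0.0, 1.635]
wrist_force: [-0.0, 0.2, -0.5]
finger_gap: 31.9
finger_force: 30.0
```

>>> {"fn": "servo_tool", "kwargs": {"motion": [[[-0.008, -0.43, 0, 0, 0, 0, 0.8], [-0.008, -0.43, 0, 0, 0, 0, 0.8], [-0.008, -0.43, 0, 0, 0, 0, 0.8], [-0.008, -0.43, 0, 0, 0, 0, 0.8], [-0.008, -0.43, 0, 0, 0, 0, 0.8], [-0.008, -0.43, 0, 0, 0, 0, 0.8]]]}}

```text
clock: 15.85
eef_pos: [552.8, -319.9, 286.6]
eef_rot: [-3.141, -0.001, 1.64]
wrist_force: [1.2, -0.5, -0.5]
finger_gap: 31.7
finger_force: 30.0
```

>>> {"fn": "servo_tool", "kwargs": {"motion": [[[0, 0, -0.08, 0, 0, 0, 0.8], [0, 0, -0.15, 0, 0, 0, 0.8], [0, 0, -0.178, 0, 0, 0, 0.8], [0, 0, -0.186, 0, 0, 0, 0.8], [0, 0, -0.186, 0, 0, 0, 0.55], [0, 0, -0.186, 0, 0, 0, 0.55], [0, 0, -0.186, 0, 0, 0, 0.55], [0, 0, -0.13, 0, 0, 0, 0.55], [0, 0, -0.05, 0, 0, 0, 0.35], [0, 0.05, 0, 0, 0, 0, 0.35]]]}}

```text
clock: 16.85
eef_pos: [553.4, -294.7, 290.6]
eef_rot: [3.139, 0.002, 1.64]
wrist_force: [0.7, 0.5, -0.1]
finger_gap: 54.4
finger_force: 0.0
```

>>> {"fn": "servo_tool", "kwargs": {"motion": [[[-0.17, 0.9, 0, 0, 0, 0.49, 0.35], [-0.17, 0.9, 0, 0, 0, 0.49, 0.35], [-0.17, 0.9, 0, 0, 0, 0.49, 0.35], [-0.17, 0.9, 0, 0, 0, 0.49, 0.35], [-0.17, 0.9, 0, 0, 0, 0.49, 0.35], [-0.17, 0.9, 0, 0, 0, 0.49, 0.35], [-0.17, 0.9, 0, 0, 0, 0.49, 0.35], [-0.17, 0.9, 0, 0, 0, 0.49, 0.35], [-0.17, 0.9, 0, 0, 0, 0.49, 0.35], [-0.17, 0.9, 0, 0, 0, 0.49, 0.35]]]}}

```text
clock: 17.85
eef_pos: [467.3, 160.9, 288.4]
eef_rot: [3.141, 0.001, -3.13]
wrist_force: [-0.3, -1.2, -0.4]
finger_gap: 60.9
finger_force: 0.0
```

```bash
python3 top.py; python3 near.py
```

```text
table [7.1871e+02 2.6383e+02 4.2640e+01 4.6300e+01 2.2140e+01 1.3000e-01]
table [4.3168e+02 4.0323e+02 3.1500e+01 6.3430e+01 3.0470e+01 2.5000e-01]
table [355.39 313.49  32.17  45.4   30.75  -0.44]
pan 331 [  52. -236.  216.] [33. 66.]
pan 330 [  -5. -234.  217.] [33. 65.]
[468.2 158.4 288.2] [ 3.141e+00  1.000e-03 -3.135e+00]
[261.43 275.86  32.02  62.3   32.04  -1.55]
[371.06 305.29  31.43  47.1   31.5   -0.49]
[4.3284e+02 4.0257e+02 3.1080e+01 6.3220e+01 3.2540e+01 2.4000e-01]
[4.8001e+02 3.1734e+02 3.1510e+01 4.5090e+01 3.1130e+01 3.0000e-02]
```

>>> {"fn": "servo_tool", "kwargs": {"motion": [[[0.003, 0.1, 0, 0, 0, 0.01, 0.35], [0.003, 0.2, -0.05, 0, 0, 0.01, 0.35], [0.003, 0.28, -0.1, 0, 0, 0.01, 0.35], [0.003, 0.321, -0.18, 0, 0, 0.01, 0.35], [0.003, 0.321, -0.28, 0, 0, 0.01, 0.35], [0.003, 0.321, -0.38, 0, 0, 0.01, 0.35], [0.003, 0.321, -0.48, 0, 0, 0.01, 0.35], [0.003, 0.321, -0.55, 0, 0, 0.01, 0.35], [0.003, 0.321, -0.568, 0, 0, 0.01, 0.35], [0.003, 0.321, -0.568, 0, 0, 0.01, 0.35]]]}}

```text
clock: 18.95
eef_pos: [470.5, 316.6, 3.4]
eef_rot: [-3.141, -0.001, -3.113]
wrist_force: [0.1, -0.7, 1.5]
finger_gap: 61.0
finger_force: 0.0
```

>>> {"fn": "servo_tool", "kwargs": {"motion": [[[0, 0, 0, 0, 0, 0, 0.8], [0, 0, 0, 0, 0, 0, 0.8], [0, 0, 0, 0, 0, 0, 0.8], [0, 0, 0, 0, 0, 0, 0.8], [0, 0, 0, 0, 0, 0, 0.8], [0, 0, 0, 0, 0, 0, 0.8], [0, 0, 0.04, 0, 0, 0, 0.8], [0, 0, 0.13, 0, 0, 0, 0.8], [0, 0, 0.23, 0, 0, 0, 0.8], [0, 0, 0.32, 0, 0, 0, 0.8]]]}}

```text
clock: 19.95
eef_pos: [469.7, 317.3, 165.8]
eef_rot: [3.141, 0.0, -3.109]
wrist_force: [-0.2, 0.3, -1.2]
finger_gap: 31.7
finger_force: 30.0
```

>>> {"fn": "servo_tool", "kwargs": {"motion": [[[0.03, -0.9, 0.25, 0, 0, -0.487, 0.8], [0.03, -0.9, 0.25, 0, 0, -0.487, 0.8], [0.03, -0.9, 0.25, 0, 0, -0.487, 0.8], [0.03, -0.9, 0.25, 0, 0, -0.487, 0.8], [0.03, -0.9, 0.25, 0, 0, -0.487, 0.8], [0.03, -0.9, 0.25, 0, 0, -0.487, 0.8], [0.03, -0.9, 0.25, 0, 0, -0.487, 0.8], [0.03, -0.9, 0.25, 0, 0, -0.487, 0.8], [0.03, -0.9, 0.25, 0, 0, -0.487, 0.8], [0.03, -0.9, 0.25, 0, 0, -0.487, 0.8]]]}}

```text
clock: 20.95
eef_pos: [484.7, -136.1, 289.6]
eef_rot: [3.14, 0.001, 1.665]
wrist_force: [0.0, 0.8, -0.8]
finger_gap: 31.9
finger_force: 30.0
```

>>> {"fn": "servo_tool", "kwargs": {"motion": [[[0.024, -0.378, 0, 0, 0, 0, 0.8], [0.024, -0.378, 0, 0, 0, 0, 0.8], [0.024, -0.378, 0, 0, 0, 0, 0.8], [0.024, -0.378, 0, 0, 0, 0, 0.8], [0.024, -0.378, 0, 0, 0, 0, 0.8], [0.024, -0.378, 0, 0, 0, 0, 0.8]]]}}

```text
clock: 21.55
eef_pos: [496.7, -321.8, 287.9]
eef_rot: [-3.141, -0.001, 1.673]
wrist_force: [0.3, 0.9, -1.3]
finger_gap: 32.0
finger_force: 30.0
```

>>> {"fn": "servo_tool", "kwargs": {"motion": [[[0, 0, -0.08, 0, 0, -0.01, 0.8], [0, 0, -0.15, 0, 0, -0.01, 0.8], [0, 0, -0.176, 0, 0, -0.01, 0.8], [0, 0, -0.184, 0, 0, -0.01, 0.8], [0, 0, -0.184, 0, 0, -0.01, 0.56], [0, 0, -0.184, 0, 0, -0.01, 0.56], [0, 0, -0.184, 0, 0, -0.01, 0.56], [0, 0, -0.13, 0, 0, -0.01, 0.56], [0, 0, -0.05, 0, 0, -0.01, 0.35], [0, 0.05, 0, 0, 0, -0.01, 0.35]]]}}

```text
clock: 22.55
eef_pos: [496.9, -298.1, 291.6]
eef_rot: [3.139, 0.002, 1.641]
wrist_force: [0.5, 1.3, 0.7]
finger_gap: 54.1
finger_force: 0.0
```

>>> {"fn": "servo_tool", "kwargs": {"motion": [[[-0.05, 0.96, 0, 0, 0, 0.47, 0.35], [-0.05, 0.96, 0, 0, 0, 0.47, 0.35], [-0.05, 0.96, 0, 0, 0, 0.47, 0.35], [-0.05, 0.96, 0, 0, 0, 0.47, 0.35], [-0.05, 0.96, 0, 0, 0, 0.47, 0.35], [-0.05, 0.96, 0, 0, 0, 0.47, 0.35], [-0.05, 0.96, 0, 0, 0, 0.47, 0.35], [-0.05, 0.96, 0, 0, 0, 0.47, 0.35], [-0.05, 0.96, 0, 0, 0, 0.47, 0.35], [-0.05, 0.96, 0, 0, 0, 0.47, 0.35]]]}}

```text
clock: 23.55
eef_pos: [471.4, 186.4, 289.4]
eef_rot: [3.141, 0.001, 3.127]
wrist_force: [0.2, -0.9, -0.0]
finger_gap: 60.9
finger_force: 0.0
```

```bash
python3 top.py; python3 near.py
```

```text
table [4.3179e+02 4.0360e+02 3.1600e+01 6.4240e+01 3.1190e+01 2.4000e-01]
pan 323 [  52. -236.  216.] [33. 65.]
pan 329 [  -5. -234.  217.] [33. 65.]
pan 327 [ -61. -238.  216.] [33. 64.]
[471.5 186.5 289.1] [3.141e+00 1.000e-03 3.127e+00]
[261.2  274.86  32.04  61.43  31.71  -1.56]
[371.13 305.09  31.63  46.53  31.37  -0.5 ]
[4.3276e+02 4.0232e+02 3.1210e+01 6.3100e+01 3.2120e+01 2.3000e-01]
[683.42 228.48  29.98  45.48  20.54  -1.56]
```

>>> {"fn": "servo_tool", "kwargs": {"motion": [[[-0.02, 0.1, 0, 0, 0, 0.08, 0.35], [-0.04, 0.19, -0.02, 0, 0, 0.08, 0.35], [-0.06, 0.28, -0.06, 0, 0, 0.08, 0.35], [-0.075, 0.36, -0.12, 0, 0, 0.08, 0.35], [-0.079, 0.42, -0.2, 0, 0, 0.08, 0.35], [-0.079, 0.435, -0.3, 0, 0, 0.08, 0.35], [-0.079, 0.435, -0.4, 0, 0, 0.08, 0.35], [-0.079, 0.435, -0.5, 0, 0, 0.08, 0.35], [-0.079, 0.435, -0.56, 0, 0, 0.08, 0.35], [-0.079, 0.435, -0.569, 0, 0, 0.08, 0.35]]]}}

```text
clock: 24.65
eef_pos: [431.8, 399.4, 1.1]
eef_rot: [-3.14, -0.004, -2.914]
wrist_force: [-0.2, 0.2, 0.9]
finger_gap: 60.9
finger_force: 0.0
```

>>> {"fn": "servo_tool", "kwargs": {"motion": [[[0, 0, 0, 0, 0, 0, 0.35], [0, 0, 0, 0, 0, 0, 0.8], [0, 0, 0, 0, 0, 0, 0.8], [0, 0, 0, 0, 0, 0, 0.8], [0, 0, 0, 0, 0, 0, 0.8], [0, 0, 0, 0, 0, 0, 0.8], [0, 0, 0, 0, 0, 0, 0.8], [0, 0, 0.04, 0, 0, 0, 0.8], [0, 0, 0.13, 0, 0, 0, 0.8], [0, 0, 0.23, 0, 0, 0, 0.8]]]}}

```text
clock: 25.65
eef_pos: [431.7, 400.3, 119.2]
eef_rot: [-3.14, -0.003, -2.912]
wrist_force: [0.2, -0.0, -0.3]
finger_gap: 31.7
finger_force: 30.0
```

>>> {"fn": "servo_tool", "kwargs": {"motion": [[[0.12, -0.88, 0.345, 0, 0, -0.55, 0.8], [0.12, -0.88, 0.345, 0, 0, -0.55, 0.8], [0.12, -0.88, 0.345, 0, 0, -0.55, 0.8], [0.12, -0.88, 0.345, 0, 0, -0.55, 0.8], [0.12, -0.88, 0.345, 0, 0, -0.55, 0.8], [0.12, -0.88, 0.345, 0, 0, -0.55, 0.8], [0.12, -0.88, 0.345, 0, 0, -0.55, 0.8], [0.12, -0.88, 0.345, 0, 0, -0.55, 0.8], [0.12, -0.88, 0.345, 0, 0, -0.55, 0.8], [0.12, -0.88, 0.345, 0, 0, -0.55, 0.8]]]}}

```text
clock: 26.65
eef_pos: [492.6, -42.1, 293.0]
eef_rot: [3.14, 0.001, 1.862]
wrist_force: [-0.1, -0.2, -1.0]
finger_gap: 31.9
finger_force: 30.0
```

>>> {"fn": "servo_tool", "kwargs": {"motion": [[[0.179, -0.408, 0, 0, 0, -0.07, 0.8], [0.179, -0.408, 0, 0, 0, -0.07, 0.8], [0.179, -0.408, 0, 0, 0, -0.07, 0.8], [0.179, -0.408, 0, 0, 0, -0.07, 0.8], [0.179, -0.408, 0, 0, 0, -0.07, 0.8], [0.179, -0.408, 0, 0, 0, -0.07, 0.8], [0.179, -0.408, 0, 0, 0, -0.07, 0.8]]]}}

```text
clock: 27.35
eef_pos: [581.8, -242.8, 291.0]
eef_rot: [-3.141, -0.001, 1.651]
wrist_force: [1.3, -0.7, -0.6]
finger_gap: 31.7
finger_force: 30.0
```

>>> {"fn": "servo_tool", "kwargs": {"motion": [[[0, 0, -0.08, 0, 0, -0.002, 0.8], [0, 0, -0.14, 0, 0, -0.002, 0.8], [0, 0, -0.166, 0, 0, -0.002, 0.8], [0, 0, -0.172, 0, 0, -0.002, 0.8], [0, 0, -0.172, 0, 0, -0.002, 0.55], [0, 0, -0.172, 0, 0, -0.002, 0.55], [0, 0, -0.172, 0, 0, -0.002, 0.55], [0, 0, -0.12, 0, 0, -0.002, 0.55], [0, 0, -0.04, 0, 0, -0.002, 0.35], [0, 0.05, 0, 0, 0, -0.002, 0.35]]]}}

```text
clock: 28.35
eef_pos: [582.1, -219.9, 295.2]
eef_rot: [3.138, 0.002, 1.642]
wrist_force: [0.4, 1.2, -0.2]
finger_gap: 54.9
finger_force: 0.0
```

>>> {"fn": "servo_tool", "kwargs": {"motion": [[[-0.33, 0.85, 0, 0, 0, 0.32, 0.35], [-0.33, 0.85, 0, 0, 0, 0.32, 0.35], [-0.33, 0.85, 0, 0, 0, 0.32, 0.35], [-0.33, 0.85, 0, 0, 0, 0.32, 0.35], [-0.33, 0.85, 0, 0, 0, 0.32, 0.35], [-0.33, 0.85, 0, 0, 0, 0.32, 0.35], [-0.33, 0.85, 0, 0, 0, 0.32, 0.35], [-0.33, 0.85, 0, 0, 0, 0.32, 0.35], [-0.33, 0.85, 0, 0, 0, 0.32, 0.35], [-0.33, 0.85, 0, 0, 0, 0.32, 0.35]]]}}

```text
clock: 29.35
eef_pos: [415.2, 210.6, 292.4]
eef_rot: [3.14, 0.001, 2.654]
wrist_force: [0.0, 0.1, -0.5]
finger_gap: 61.1
finger_force: 0.0
```

```bash
python3 top.py; python3 near.py
```

```text
table [380.01 308.98  32.03  46.5   25.63  -1.09]
pan 326 [  52. -236.  216.] [34. 65.]
pan 325 [  29. -165.  226.] [33. 64.]
pan 330 [  -5. -234.  217.] [33. 67.]
pan 334 [ -61. -238.  216.] [33. 66.]
[416.7 207.8 292.1] [3.141e+00 1.000e-03 2.652e+00]
[301.09 428.29  30.45  64.27  32.07   1.43]
[261.84 275.46  31.82  62.93  32.97  -1.53]
[371.72 305.35  31.85  43.93  32.02  -0.49]
```

>>> {"fn": "servo_tool", "kwargs": {"motion": [[[-0.05, 0.1, -0.03, 0, 0, 0.003, 0.35], [-0.1, 0.18, -0.06, 0, 0, 0.003, 0.35], [-0.109, 0.206, -0.15, 0, 0, 0.003, 0.35], [-0.109, 0.206, -0.25, 0, 0, 0.003, 0.35], [-0.109, 0.206, -0.35, 0, 0, 0.003, 0.35], [-0.109, 0.206, -0.45, 0, 0, 0.003, 0.35], [-0.109, 0.206, -0.54, 0, 0, 0.003, 0.35], [-0.109, 0.206, -0.57, 0, 0, 0.003, 0.35], [-0.109, 0.206, -0.576, 0, 0, 0.003, 0.35], [-0.109, 0.206, -0.576, 0, 0, 0.003, 0.8]]]}}

```text
clock: 30.45
eef_pos: [363.5, 309.3, 3.9]
eef_rot: [3.141, 0.0, 2.658]
wrist_force: [1.1, -0.8, -0.4]
finger_gap: 56.0
finger_force: 0.0
```

>>> {"fn": "servo_tool", "kwargs": {"motion": [[[0, 0, 0, 0, 0, 0, 0.8], [0, 0, 0, 0, 0, 0, 0.8], [0, 0, 0, 0, 0, 0, 0.8], [0, 0, 0, 0, 0, 0, 0.8], [0, 0, 0, 0, 0, 0, 0.8], [0, 0, 0, 0, 0, 0, 0.8], [0, 0, 0.04, 0, 0, 0, 0.8], [0, 0, 0.13, 0, 0, 0, 0.8], [0, 0, 0.23, 0, 0, 0, 0.8], [0, 0, 0.32, 0, 0, 0, 0.8]]]}}

```text
clock: 31.45
eef_pos: [362.2, 309.8, 166.0]
eef_rot: [3.141, 0.0, 2.66]
wrist_force: [0.8, -0.1, -0.4]
finger_gap: 31.8
finger_force: 30.0
```

>>> {"fn": "servo_tool", "kwargs": {"motion": [[[0.22, -0.8, 0.25, 0, 0, -0.324, 0.8], [0.22, -0.8, 0.25, 0, 0, -0.324, 0.8], [0.22, -0.8, 0.25, 0, 0, -0.324, 0.8], [0.22, -0.8, 0.25, 0, 0, -0.324, 0.8], [0.22, -0.8, 0.25, 0, 0, -0.324, 0.8], [0.22, -0.8, 0.25, 0, 0, -0.324, 0.8], [0.22, -0.8, 0.25, 0, 0, -0.324, 0.8], [0.22, -0.8, 0.25, 0, 0, -0.324, 0.8], [0.22, -0.8, 0.25, 0, 0, -0.324, 0.8], [0.22, -0.8, 0.25, 0, 0, -0.324, 0.8]]]}}

```text
clock: 32.45
eef_pos: [473.0, -93.1, 289.4]
eef_rot: [3.14, 0.001, 1.638]
wrist_force: [-0.5, 0.2, -1.6]
finger_gap: 31.3
finger_force: 30.0
```

>>> {"fn": "servo_tool", "kwargs": {"motion": [[[0.098, -0.315, 0, 0, 0, 0, 0.8], [0.098, -0.315, 0, 0, 0, 0, 0.8], [0.098, -0.315, 0, 0, 0, 0, 0.8], [0.098, -0.315, 0, 0, 0, 0, 0.8], [0.098, -0.315, 0, 0, 0, 0, 0.8], [0.098, -0.315, 0, 0, 0, 0, 0.8]]]}}

```text
clock: 33.05
eef_pos: [521.3, -246.4, 288.2]
eef_rot: [-3.141, -0.001, 1.642]
wrist_force: [0.2, 1.1, 0.4]
finger_gap: 31.9
finger_force: 30.0
```

>>> {"fn": "servo_tool", "kwargs": {"motion": [[[0, -0.002, -0.08, 0, 0, 0, 0.8], [0, -0.002, -0.14, 0, 0, 0, 0.8], [0, -0.002, -0.162, 0, 0, 0, 0.8], [0, -0.002, -0.168, 0, 0, 0, 0.8], [0, -0.002, -0.168, 0, 0, 0, 0.55], [0, -0.002, -0.168, 0, 0, 0, 0.55], [0, -0.002, -0.168, 0, 0, 0, 0.55], [0, -0.002, -0.12, 0, 0, 0, 0.55], [0, -0.002, -0.04, 0, 0, 0, 0.35], [0, -0.05, 0, 0, 0, 0, 0.0]]]}}

```text
clock: 34.05
eef_pos: [522.2, -271.5, 292.9]
eef_rot: [3.137, 0.003, 1.644]
wrist_force: [0.8, -0.5, 0.7]
finger_gap: 54.8
finger_force: 0.0
```

>>> {"fn": "servo_tool", "kwargs": {"motion": [[[-0.15, -0.24, 0, 0, 0, 0, 0], [-0.3, -0.24, 0, 0, 0, 0, 0], [-0.3, -0.24, 0, 0, 0, 0, 0], [-0.3, -0.24, 0, 0, 0, 0, 0], [-0.3, -0.24, 0, 0, 0, 0, 0]]]}}

```text
clock: 34.55
eef_pos: [367.9, -395.0, 289.5]
eef_rot: [3.141, 0.002, 1.637]
wrist_force: [1.0, 0.6, 0.4]
finger_gap: 92.8
finger_force: 0.0
```

```bash
python3 top.py
python3 - <<'E'
from h import *
im=cv2.cvtColor(cv2.imread("pics/t_last.png"),cv2.COLOR_BGR2RGB)
save("t5",cv2.resize(im[150:350,180:520],None,fx=2,fy=2))
E
```

```text
pan 328 [  52. -236.  216.] [33. 65.]
pan 326 [  29. -165.  226.] [33. 65.]
pan 664 [ -18. -199.  222.] [ 60. 133.]
pan 329 [ -61. -238.  216.] [33. 66.]
```

View pics/t5.png

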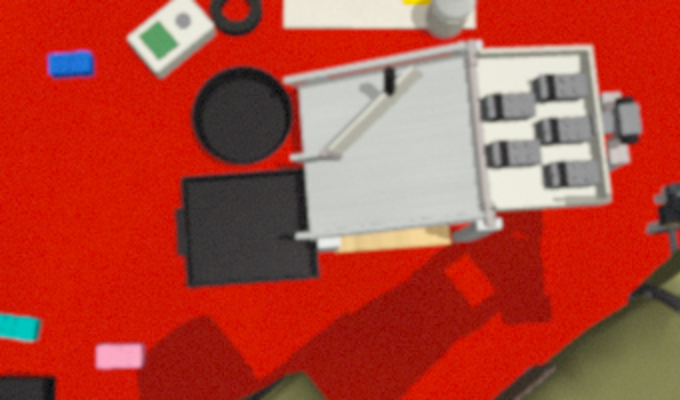

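All five motors are in the pan, around (510-570, 85-175) in the crop. None is left on the table, and the flap is over. Now to the buttons.

>>> {"fn": "servo_tool", "kwargs": {"motion": [[[0.1, -0.002, 0, 0, 0, 0, 0], [0.2, -0.002, 0, 0, 0, 0, 0], [0.3, -0.002, 0, 0, 0, 0, 0], [0.38, -0.002, 0, 0, 0, 0, 0], [0.38, -0.002, 0, 0, 0, 0, 0], [0.38, -0.002, 0, 0, 0, 0, 0]]]}}

```text
clock: 35.2
eef_pos: [562.5, -392.5, 287.6]
eef_rot: [-3.141, -0.001, 1.643]
wrist_force: [0.2, -0.9, 0.4]
finger_gap: 94.0
finger_force: 0.0
```

```bash
python3 near.py
python3 - <<'E'
from h import *
f=np.load("fr.npz");yd,xd=f["yd"],f["xd"]
im,P,c=cam("wrist")
X=P[...,:2]@xd-532;Y=P[...,:2]@yd+119;Z=P[...,2]
m=(abs(X)<70)&(Y<-284)&(Y>-345)&(Z>190)&(Z<240)
print(m.sum(),np.nanpercentile(X[m],[1,50,99]),np.nanpercentile(Y[m],[1,99]))
m&=im.max(2)<80
print(m.sum(),np.nanpercentile(X[m],[1,10,50,90,99]),np.nanpercentile(Y[m],[1,50,99]))
E
```

```text
[ 561.6 -393.   288.5] [-3.142  0.     1.642]
[ 751.91 -209.78   32.79   59.57   25.86   -0.98]
3352 [-24.38666015   4.645639    33.37853956] [-327.97292435 -285.14542317]
585 [-23.37856953 -21.79655411   7.87546529  31.2555509   32.74724261] [-323.77107231 -311.61476472 -303.23752171]
```

View pics/w_last.png

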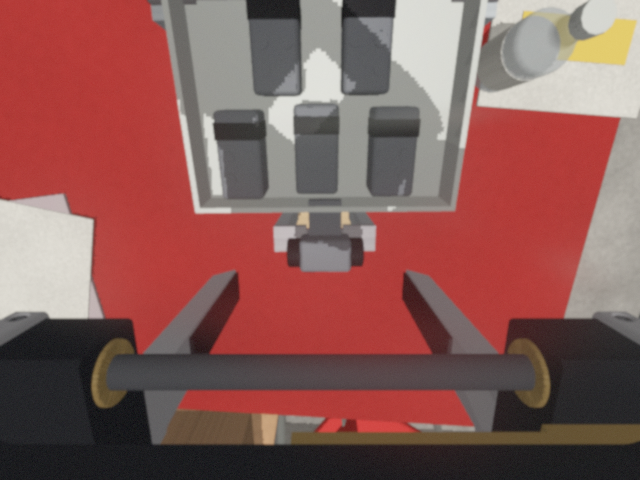

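The wrist view shows the buttons at (293,252) and (357,252), about centred between the open fingers. I nudge +3 mm in x, descend and squeeze.

>>> {"fn": "servo_tool", "kwargs": {"motion": [[[0.006, 0, -0.08, 0, 0, 0, 0], [0.006, 0, -0.16, 0, 0, 0, 0], [0.006, 0, -0.198, 0, 0, 0, 0], [0.006, 0, -0.198, 0, 0, 0, 0.3], [0.006, 0, -0.198, 0, 0, 0, 0.45], [0.006, 0, -0.198, 0, 0, 0, 0.6], [0.006, 0, -0.198, 0, 0, 0, 0.6], [0.006, 0, -0.198, 0, 0, 0, 0.6], [0.006, 0, -0.198, 0, 0, 0, 0.6], [0.006, 0, -0.198, 0, 0, 0, 0.6]]], "newtons": 30}}

```text
clock: 36.3
eef_pos: [566.1, -393.6, 190.8]
eef_rot: [3.137, 0.002, 1.642]
wrist_force: [4.7, -3.0, -0.2]
finger_gap: 43.5
finger_force: 30.0
```

>>> {"fn": "servo_tool", "kwargs": {"motion": [[[0, 0, 0, 0, 0, 0, 0.65], [0, 0, 0, 0, 0, 0, 0.65], [0, 0, 0, 0, 0, 0, 0.65], [0, 0, 0, 0, 0, 0, 0.65]]]}}

```text
clock: 36.7
eef_pos: [566.1, -393.6, 190.8]
eef_rot: [3.137, 0.002, 1.642]
wrist_force: [11.0, -1.4, 3.6]
finger_gap: 43.2
finger_force: 30.0
```

>>> {"fn": "servo_tool", "kwargs": {"motion": [[[0.002, 0.001, 0.018, 0, 0, 0, 0.65], [0.002, 0.004, 0.036, 0, 0, 0, 0.65], [0.0015, 0.007, 0.055, 0, 0, 0, 0.65], [0.0012, 0.011, 0.073, 0, 0, 0, 0.65], [0.0012, 0.011, 0.073, 0, 0, 0, 0.65]]]}}

```text
clock: 37.2
eef_pos: [565.5, -387.5, 226.3]
eef_rot: [3.141, -0.0, 1.642]
wrist_force: [5.9, 0.4, -4.1]
finger_gap: 43.3
finger_force: 30.0
```

>>> {"fn": "servo_tool", "kwargs": {"motion": [[[0, 0.005, 0.018, 0, 0, 0, 0.65], [-0.001, 0.011, 0.035, 0, 0, 0, 0.65], [-0.0013, 0.018, 0.053, 0, 0, 0, 0.65], [-0.002, 0.026, 0.069, 0, 0, 0, 0.65], [-0.0025, 0.034, 0.086, 0, 0, 0, 0.65], [-0.003, 0.043, 0.102, 0, 0, 0, 0.65], [-0.004, 0.053, 0.117, 0, 0, 0, 0.65], [-0.0047, 0.064, 0.132, 0, 0, 0, 0.65], [-0.0055, 0.076, 0.147, 0, 0, 0, 0.65], [-0.0064, 0.088, 0.161, 0, 0, 0, 0.65]]]}}

```text
clock: 38.2
eef_pos: [562.1, -344.1, 305.9]
eef_rot: [-3.142, 0.0, 1.641]
wrist_force: [5.0, -1.6, -4.9]
finger_gap: 44.0
finger_force: 30.0
```

>>> {"fn": "servo_tool", "kwargs": {"motion": [[[-0.001, 0.013, 0.013, 0, 0, 0, 0.65], [-0.002, 0.027, 0.025, 0, 0, 0, 0.65], [-0.003, 0.041, 0.037, 0, 0, 0, 0.65], [-0.004, 0.056, 0.048, 0, 0, 0, 0.65], [-0.004, 0.056, 0.048, 0, 0, 0, 0.65], [-0.004, 0.056, 0.048, 0, 0, 0, 0.65], [-0.004, 0.056, 0.048, 0, 0, 0, 0.65], [-0.004, 0.056, 0.048, 0, 0, 0, 0.65], [-0.004, 0.056, 0.048, 0, 0, 0, 0.65], [-0.004, 0.056, 0.048, 0, 0, 0, 0.65]]]}}

```text
clock: 39.2
eef_pos: [559.8, -316.2, 330.3]
eef_rot: [-3.142, -0.0, 1.641]
wrist_force: [2.9, -2.6, -0.3]
finger_gap: 43.4
finger_force: 30.0
```

Run:
```python
from h import *
a,_,_=cam("side");b,_,_=cam("top")
save("p1",np.hstack([cv2.resize(a[100:400,150:450],(400,400)),cv2.resize(b[150:320,240:410],(400,400))]))
```

```text
(no output)
```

View pics/p1.png

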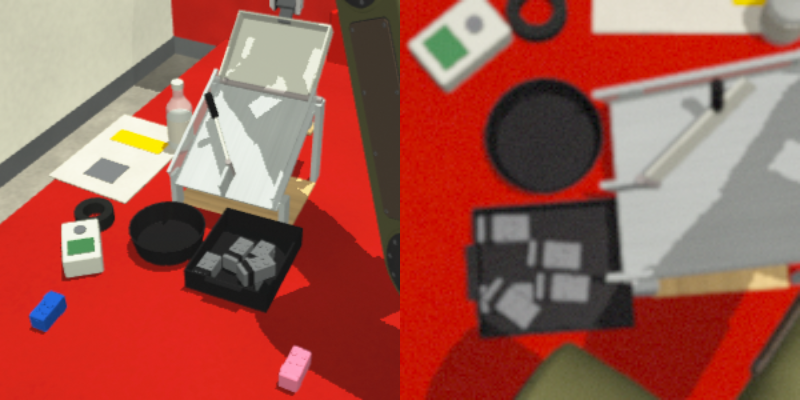

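The tray at lower right holds all five motors, with one leaning on another. The pan is empty and the flap is still over. I lower the pan with the buttons squeezed.

>>> {"fn": "servo_tool", "kwargs": {"motion": [[[0.002, -0.029, -0.023, 0, 0, 0, 0.65], [0.004, -0.056, -0.048, 0, 0, 0, 0.65], [0.006, -0.08, -0.077, 0, 0, 0, 0.65], [0.007, -0.1, -0.107, 0, 0, 0, 0.65], [0.0085, -0.118, -0.14, 0, 0, 0, 0.65], [0.0095, -0.133, -0.174, 0, 0, 0, 0.65], [0.0105, -0.144, -0.209, 0, 0, 0, 0.65], [0.0105, -0.144, -0.209, 0, 0, 0, 0.65]]]}}

```text
clock: 40.1
eef_pos: [565.6, -389.0, 222.1]
eef_rot: [3.142, -0.001, 1.641]
wrist_force: [8.8, -0.5, -1.5]
finger_gap: 43.3
finger_force: 30.0
```

>>> {"fn": "servo_tool", "kwargs": {"motion": [[[0, -0.004, -0.018, 0, 0, 0, 0.65], [0, -0.007, -0.036, 0, 0, 0, 0.65], [0, -0.009, -0.05, 0, 0, 0, 0.65], [0, -0.011, -0.064, 0, 0, 0, 0.65], [0, -0.011, -0.073, 0, 0, 0, 0.65], [0, -0.011, -0.073, 0, 0, 0, 0.65], [0, -0.011, -0.073, 0, 0, 0, 0.65]]]}}

```text
clock: 40.8
eef_pos: [566.2, -394.3, 193.6]
eef_rot: [3.136, 0.004, 1.642]
wrist_force: [-1.2, 7.8, 28.9]
finger_gap: 43.3
finger_force: 30.0
```

>>> {"fn": "servo_tool", "kwargs": {"motion": [[[0, 0, -0.002, 0, 0, 0, 0.65], [0, 0, -0.002, 0, 0, 0, 0.65], [0, 0, -0.002, 0, 0, 0, 0.65]]]}}

```text
clock: 41.1
eef_pos: [566.3, -394.3, 193.4]
eef_rot: [3.136, 0.004, 1.642]
wrist_force: [-3.1, 9.5, 34.7]
finger_gap: 43.4
finger_force: 30.0
```

>>> {"fn": "servo_tool", "kwargs": {"motion": [[[0, 0, 0, 0, 0, 0, 0], [0, 0, 0, 0, 0, 0, 0], [0, 0, 0, 0, 0, 0, 0], [0, 0, 0, 0, 0, 0, 0], [0, 0, 0, 0, 0, 0, 0], [0, 0, 0, 0, 0, 0, 0], [0, 0, 0, 0, 0, 0, 0], [0, 0, 0.05, 0, 0, 0, 0], [0, 0, 0.12, 0, 0, 0, 0], [0, 0, 0.2, 0, 0, 0, 0]]]}}

```text
clock: 42.1
eef_pos: [564.8, -393.3, 288.7]
eef_rot: [-3.14, -0.001, 1.641]
wrist_force: [-0.2, 0.2, -0.1]
finger_gap: 93.8
finger_force: 0.0
```

>>> {"fn": "servo_tool", "kwargs": {"motion": [[[-0.1, 0, 0.05, 0, 0, 0, 0], [-0.2, 0, 0.05, 0, 0, 0, 0], [-0.3, 0, 0.05, 0, 0, 0, 0], [-0.4, 0, 0.05, 0, 0, 0, 0], [-0.4, 0, 0.05, 0, 0, 0, 0], [-0.4, 0, 0.05, 0, 0, 0, 0]]]}}

```text
clock: 42.7
eef_pos: [364.5, -393.8, 314.2]
eef_rot: [3.141, 0.001, 1.64]
wrist_force: [0.2, 0.2, 0.7]
finger_gap: 94.3
finger_force: 0.0
```

Run:
```python
from h import *
f=np.load("fr.npz");yd,xd=f["yd"],f["xd"];ims=[]
for n in("top","side"):
    im,P,c=cam(n);P0=np.load(n+"0.npy");ims.append(im)
    for Q in(P0,P):
        X=Q[...,:2]@xd-532;Y=Q[...,:2]@yd+119;Z=Q[...,2]
        m=(abs(X)<80)&(Y<-150)&(Y>-262)&(Z>170)&(Z<215);t=(abs(X-3)<20)&(Y<-298)&(Y>-325)&(Z>180)
        print(n,np.polyfit(Y[m]+203,Z[m],1),m.sum(),"tongue",np.median(Z[t]))
save("end",np.hstack([cv2.resize(ims[1][100:400,150:450],(400,400)),cv2.resize(ims[0][150:320,240:410],(400,400))]))
```

```text
top [1.41491898e-01 1.89592264e+02] 2525 tongue 221.84394324878406
top [1.43174677e-01 1.89578228e+02] 2520 tongue 221.46875585011253
side [1.43164190e-01 1.87059222e+02] 762 tongue 215.12250881438433
side [1.45504383e-01 1.87046024e+02] 774 tongue 215.32124588290213
```

View pics/end.png

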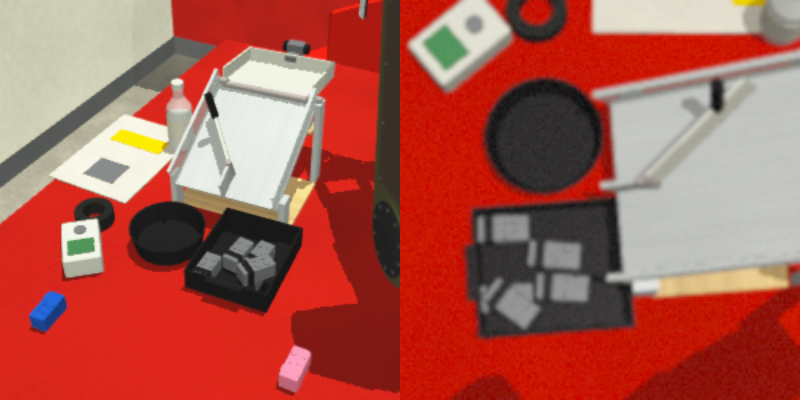

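The pan is home (slope and tongue height match the start), all five motors are in the square tray, and the flap is still over.

```bash
python3 -c "
from cell import manip
print(manip.sign_off())"
```

```text
the job is handed in; nothing more can be done
None
```

All five motors are in the square tray, the flap is fully over with the tray exit open, and the pan is empty and back at its starting position with the gripper clear of it. The job was handed in at about 43 s; no score came back. The wrist force peaked at roughly 90 N (limit 120 N) when I pushed the flap onto its stop.

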